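# Slide the tart tray past its spring stop

## Task

Load the little tray of tarts into its display runner: with a fingertip press the flat steel stop bar behind the tray fully down, keep it down, and push the tray along the runner over the two lowered stop teeth until it is fully home at the end wall. Then let the bar spring back up so that the teeth lock the tray in from behind, and move clear. Only push: do not lift or tip the tray, and leave the jar, the cup and the price card where they stand.

Things in the scene. Friction and masses are not known exactly. Their poses are not given: they have to be found in the camera images.
- runner: Fixed aluminium runner, 334 x 150 mm. Origin: on the table under its centre; +x is the sliding direction, to the end wall (inner face at x = 155 mm, 46 mm high); z up. A ledge on each side (y = +-58 to 67), 24 mm above the table, carries the tray, with a guide outside it (y = +-67 to 75, 36 mm high). The end at x = -167 is open. Tray home: its centre at x = 105.
- tray: Loose black tray of six tarts, about 0.4 kg, 100 (x) by 130 (y) mm, walls 14 mm high. Origin: centre of its underside, 24 mm above the table; axes as the runner's. Push its flat back wall (outer face x = -50); front face x = +50. Tarts reach 33 mm above its underside, 25 mm or more in from the back. It starts 6 to 30 mm short of the stop teeth, which block it.
- stop (a joint): Steel spring stop, one rigid piece moving straight down: a flat bar with two teeth. 0 = up, 0.014 m = fully down; about 3 N starts it, 6 N holds it fully down, pressed anywhere on the bar. The teeth clear the tray when it is over 9 mm down. The bar passes below the tray and shows behind it: a finger can run along it while pushing the tray's back wall.
- stop_pad (a point): Point on the top face of the stop bar near its ribbed back end, at x = -140, y = 0 mm in the runner frame; moves with the bar. The bar spans x = -165 to +52, y = -20 to +20 in the runner frame; its top is 20 mm above the table when up, 6 mm when fully down.
- jar: Small amber glass jar with a metal cap, 52 mm wide, 62 mm high; bystander. Origin: centre of its underside.
- card: Paper price card upright in a small brass foot, 70 mm wide, 60 mm high; bystander. Origin: centre of its underside.
- cup: White ceramic cup, 64 mm wide, 55 mm high; bystander. Origin: centre of its underside.
- stop_teeth (a point): Midway between the two teeth of the stop, level with their tops, at x = 46, y = 0 mm in the runner frame; moves with the bar. Teeth: x = 42 to 50, y = +-40 to 56 (80 mm free between them), tops 33 mm above the table when up, 19 mm when down. With the tray home they spring up 5 mm behind its back wall.
Mind the look-alikes: they are no part of the job. Of the things shaped like the tray, the black one is meant.

How it is judged (in metres and radians):
On the way, in this order (a step that is already met when the one before it is completed fails the run):
1. the stop bar is pressed down while the tray is still short of the teeth (value of joint stop above 0.011 m and x of tray in the frame of runner below -0.005 m), for 0.1 s.
2. the tray is part of the way over the teeth with the bar held down (value of joint stop above 0.01 m and x of tray in the frame of runner above 0.03 m), for 0.05 s.
At the end, for the whole second after the job is handed in: The tray lies flat on the ledges, at rest, between the end wall and the teeth (its centre within about 6 mm of home), and the stop bar is back up to within 2 mm (x of tray in the frame of runner between 0.0985 and 0.108 m and z of tray in the frame of runner between 0.021 and 0.027 m and angle between tray's own z axis and vertical below 0.04 rad and value of joint stop below 0.002 m and linear speed of tray below 0.01 m/s); the robot touches nothing.
It fails at once if the tray is lifted more than 6 mm off the ledges (z of tray in the frame of runner above 0.03 m).
It fails at once if the tray is tipped by more than about 7 degrees (angle between tray's own z axis and vertical above 0.12 rad).
It fails at once if the bar is let up (less than 10 mm down) while the tray is over the teeth (value of joint stop below 0.01 m and x of tray in the frame of runner between 0.002 and 0.09 m).
It fails at once if the jar, card or cup is moved more than 15 mm or tipped (distance of any of jar, card, cup from where it was at the start of the episode above 0.015 m or angle between any of jar, card, cup's own z axis and vertical above 0.25 rad).
It also fails if it takes over 38 s, if anything falls off the work surface, if the arm or the gripper's body presses on something with over 40 N, if the wrist force passes 120 N, or if a joint passes its speed limit or range.

## Robot

A 6-joint arm with a two-finger parallel gripper is mounted at the origin on the work surface. World frame = base frame: x ahead of the robot, y to its left, z up, the work surface at z = 0. Lengths are in mm, angles in rad, forces in N, time in s.
With the tool pointing down it reaches from about 325 to 900 mm from the base axis. Payload 6.1 kg.
Tool frame: the origin (TCP) lies midway between the tips of the shut fingers; the grasp point (between the pads) lies r.hold_point_z behind it (r.hold_point_z is the distance from the TCP to the grasp point, in mm); x points along the fingers, z is the direction in which the jaws open and shut, and the axes are right-handed (so a half turn about x gives the same grasp; the last joint's range is limited). The gripper opens to 87 mm and grips with 3 to 60 N. Pads are 19 mm wide; open, the fingers measure 117 mm over their backs; the gripper's body (75 mm by 190 mm) begins 51 mm behind the grasp point.
Start: joints at [-1.392, 0.22, 1.526, -0, 1.395, -0.126], TCP at [187.557, -596.186, 222.538] pointing down, gripper open.
Joint ranges: [-2.98, 2.98], [-0.91, 2.08], [0.09, 2.57], [-1.24, 4.39], [0.2, 2.65], [-2.68, 2.68]. Speed limits (rad/s): [2.57, 2.57, 3.01, 3.14, 3.14, 3.14].

## Interface

Orientations are given as a unit quaternion [w, x, y, z].
In Python, from plant import telemetry, snapshot, job, r gives the robot as it stands.
- The arm moves only by the tool servo_tool, never from a script. Its arguments are lists of equal length, an entry for each row: "claw": the opening, from 0 (shut) to 1 (fully open); "xyz": the shift along the tool's x, y, z in mm, a list of three; "spin": the turn about the tool's x in rad. A call has exactly 10 rows; each row is the pose to reach, as a shift and turn from the pose commanded when the call began, along the tool's axes at that moment; what a row does not reach only later rows make up. A row lasts 1/10 s, in which the tool goes at most 50 mm and 8.59 degrees, less where a joint would pass 70% of its speed; a pose out of reach is approached as far as the arm can. A call with a gripper value outside its range is refused whole. The fingers move at their own pace and stop on an object; "newtons" is the grip in N (left out, the last holds). Time passes only in rows, so rows that repeat a pose let the fingers close, or fill a call up. It gives the time, the measured TCP pose, the force and the opening at its end, in the units of the state.
- telemetry.get_state(): the state, without advancing time (a new reading comes with each control period).
- snapshot(name): name is "scene" or "top" or "wrist"; returns a dict with "color" (400x640x3 uint8, blue, green, red), "mtx" (3x3 intrinsics, pixels), "k1" (the pictures are not rectified: a ray, as slopes to the right and down, at radius r is drawn at 1 + k1 r^2 times it, then the intrinsics apply), "extrinsics" (4x4, takes a point from world to camera coordinates). Camera axes: x right, y up, looking along -z (the intrinsics and any distortion apply to the point x, -y, -z); pixel columns grow to the right and rows downward; lengths in mm; the calibration is good to about 2 mm. A picture is of the moment at which its call begins. There is no depth.
- job.close_job(): hands the job in, once; it reports no verdict.
The state is a dict: "clock": time; "joint_positions": joint angles; "qd": joint speeds; "joint_efforts": joint torques, N m; "tcp_pos": TCP position; "tcp_rot": TCP orientation; "ft_force": force on the tool from outside, world axes, zero at the start; "ft_torque": the same for the moment, N m; "grip_width": finger opening in mm.
Only numpy, scipy, OpenCV 4.12 (cv2) and the standard library are available. Lean on these libraries where they do the work, as an engineer would, in place of code of your own. Each camera call takes 0.05 s, during which the arm holds its last target. There are 200 camera calls.

## Working session

There is one attempt and no reset: what is moved stays moved. The work goes in short steps, Python scripts to look and compute and a tool call to move; the robot and the scene stay as the last step left them, time stands still between calls to the robot, and variables do not carry over. Pictures are saved under pics/ and viewed, about 8 in all and at most 12, crops included, and the job is handed in when it is done.

Besides the shell and the picture viewer there is one more tool, called after "Request:" as a command line: name --pt "numbers of a row" for each row, then --argument value for the rest. servo_tool: Moves the arm, as the interface text tells. Its arguments: {"type":"object","properties":{"claw":{"type":"array"},"xyz":{"type":"array"},"spin":{"type":"array"},"newtons":{"type":"number"}},"required":["claw","xyz","spin"]}

```bash
mkdir -p pics; python3 - <<'E'
from plant import telemetry, snapshot, job, r
import cv2,pickle
s=telemetry.get_state(); print({k:s[k] for k in('clock','tcp_pos','tcp_rot','grip_width','ft_force')}, r.hold_point_z)
for n in('top','scene'):
    d=snapshot(n); pickle.dump(d,open(n+'.pkl','wb')); cv2.imwrite(f'pics/{n}0.png',d['color']); print(n,d['mtx'],d['k1'],d['extrinsics'])
E
```

```text
{'clock': 0.0, 'tcp_pos': array([ 187.43988889, -595.56930249,  221.42363125]), 'tcp_rot': array([ 0.56959311,  0.41877622,  0.57061613, -0.41783656]), 'grip_width': 86.70116877050191, 'ft_force': array([-0.31797313,  0.55058419, -0.39744707])} 18.700000000000003
top [[365.29227883   0.         320.91124977]
 [  0.         365.29227883 199.15762423]
 [  0.           0.           1.        ]] -0.08059254396271211 [[-1.60287816e-02 -9.99819999e-01  1.01512800e-02 -8.13992581e+01]
 [ 9.93025514e-01 -1.47321888e-02  1.16975602e-01 -5.79374939e+02]
 [-1.16804996e-01  1.19554564e-02  9.93082907e-01 -7.62705907e+02]
 [ 0.00000000e+00  0.00000000e+00  0.00000000e+00  1.00000000e+00]]
scene [[468.23970356   0.         311.74515   ]
 [  0.         468.23970356 206.05077999]
 [  0.           0.           1.        ]] -0.08274739285345035 [[ 7.96774249e-01  6.04212853e-01  8.81043189e-03 -3.73803643e+02]
 [-4.49761944e-01  5.83236764e-01  6.76423736e-01  2.63724743e+02]
 [ 4.03565348e-01 -5.42919611e-01  7.36459982e-01 -1.30286293e+03]
 [ 0.00000000e+00  0.00000000e+00  0.00000000e+00  1.00000000e+00]]
```

View pics/top0.png

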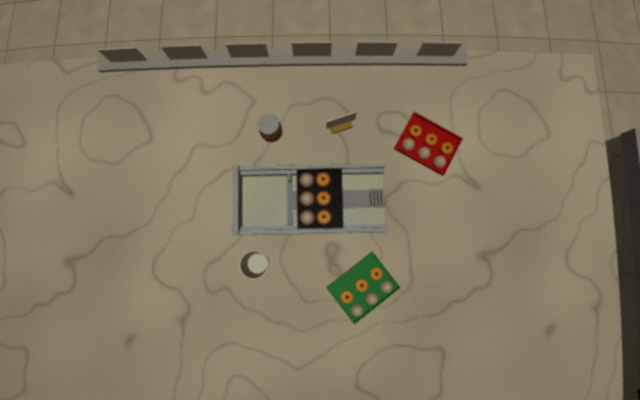

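View pics/scene0.png

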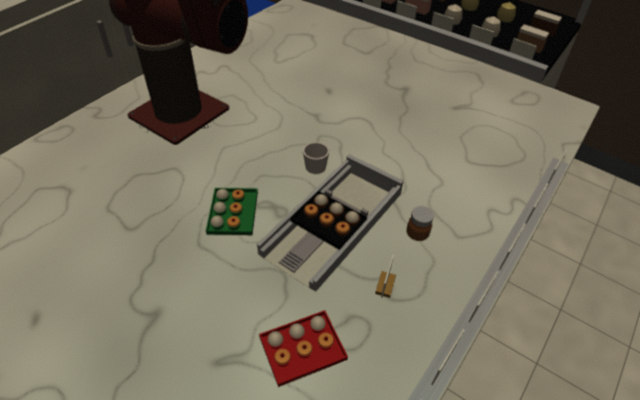

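The top view shows the runner with its end wall at the left (column ~237) and the open, ribbed end at the right (~385). The black tray spans columns 297–343. The jar is at (270,128), the card at (341,123) and the cup at (255,264). The red and green trays are the look-alikes. In the scene view the end wall is at the upper right (375,172) and the ribbed end at (300,252).

```bash
python3 - <<'E'
import cv2
a=cv2.imread('pics/top0.png')[155:245,225:395]; a=cv2.convertScaleAbs(a,alpha=1.5)
cv2.imwrite('pics/topc.png',cv2.resize(a,None,fx=4.7,fy=4.7,interpolation=cv2.INTER_CUBIC))
a=cv2.imread('pics/scene0.png')[150:295,250:410]; a=cv2.convertScaleAbs(a,alpha=1.5)
cv2.imwrite('pics/scenec.png',cv2.resize(a,None,fx=4,fy=4,interpolation=cv2.INTER_CUBIC))
E
```

```text
(no output)
```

View pics/topc.png

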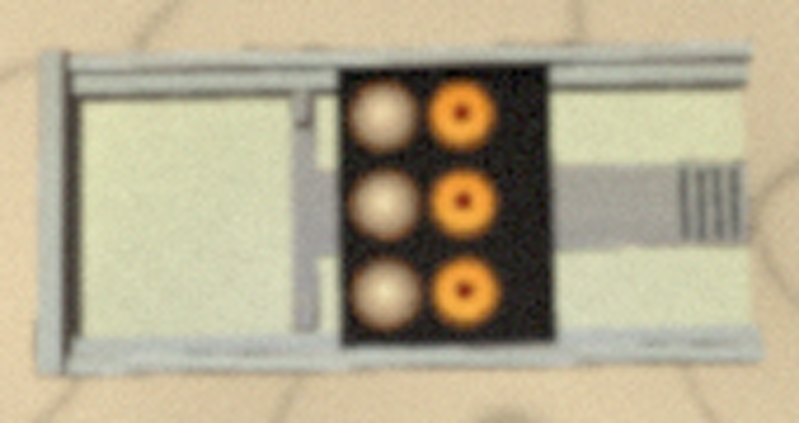

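View pics/scenec.png

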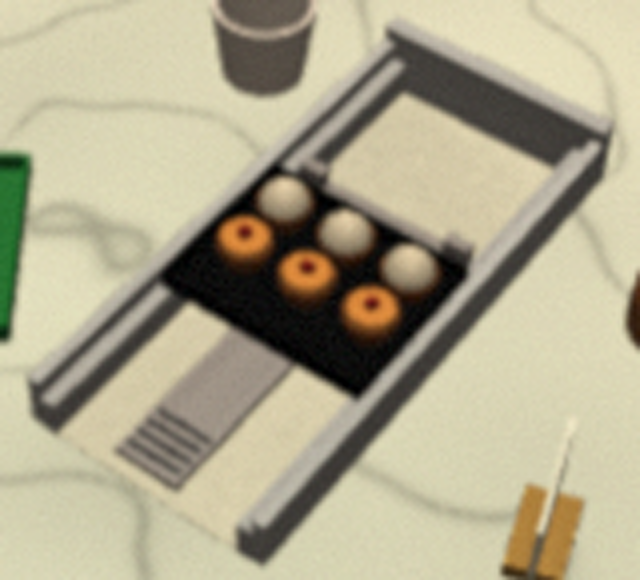

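The top crop shows the wall's top inner edge at (67,52)–(66,372), the bar's end at (746,163)/(747,243), and the tray's front at column 341 and back at ~550. The scene crop shows the bar's end at (118,450)/(180,488), the tray's back edge at (163,280)–(360,395), and the guides' open ends at (33,383) and (266,532). I'll fit the pose from these points.

```bash
cat > h.py <<'E'
import numpy as np,pickle
def proj(d,P):
    P=np.atleast_2d(P); E=d['extrinsics']; c=P@E[:3,:3].T+E[:3,3]
    s=np.c_[c[:,0]/-c[:,2],c[:,1]/c[:,2]]
    s=s*(1+d['k1']*(s**2).sum(1,keepdims=True)); M=d['mtx']
    return s*[M[0,0],M[1,1]]+M[:2,2]
def w(q,P):
    P=np.atleast_2d(np.array(P,float)); c,s=np.cos(q[2]),np.sin(q[2])
    return np.c_[q[0]+c*P[:,0]-s*P[:,1],q[1]+s*P[:,0]+c*P[:,1],P[:,2]]
E
cat > fit.py <<'E'
from h import *
from scipy.optimize import least_squares
T=[(67,52,155,-75,46,0),(66,372,155,75,46,0),(748,43,-167,-75,36,0),(763,360,-167,75,36,0),(745,163,-165,-20,20,0),(747,243,-165,20,20,0),
(341,70,50,-65,38,1),(341,345,50,65,38,1),(548,66,-50,-65,38,1),(553,342,-50,65,38,1)]
S=[(388,38,155,75,46,0),(603,145,155,-75,46,0),(33,383,-167,75,36,0),(266,532,-167,-75,36,0),(118,450,-165,20,20,0),(180,488,-165,-20,20,0),(163,280,-50,65,38,1),(360,395,-50,-65,38,1)]
D=[]
for n,L,k,o in(('top',T,4.7,(225,155)),('scene',S,4,(250,150))):
    L=np.array(L,float); D.append((pickle.load(open(n+'.pkl','rb')),(L[:,:2]+.5)/k-.5+o,L[:,2:5],L[:,5]))
def f(q,use=(0,1)):
    r=[]
    for i in use:
        d,uv,P,t=D[i]; r.append(proj(d,w(q,P+np.outer(t,[q[3],0,0])))-uv)
    return np.vstack(r).ravel()
for use in((0,),(1,),(0,1)):
    o=least_squares(f,[500,-80,1.57,-20],args=(use,),loss='soft_l1',x_scale=[100,100,1,10]); print(use,o.x.round(3)); 
print(f(o.x).reshape(-1,2).round(1).tolist())
q=o.x; print('pad',w(q,[-140,0,20]),'bar end',w(q,[-165,0,20]),'tray back',w(q,[q[3]-50,0,24]))
for n,D0,ps in(('top',D[0][0],[(270,120,62),(256,263,55),(342,118,60)]),):
  for u,v,z in ps:
    g=least_squares(lambda p:(proj(D0,[p[0],p[1],z])-[u,v]).ravel(),[500,-80]).x; print('bystander',g.round(0))
E
python3 fit.py
```

```text
(0,) [579.861 -65.646   1.575 -21.477]
(1,) [583.309 -68.839   1.573 -24.065]
(0, 1) [580.782 -66.889   1.576 -21.522]
[[-0.5, -1.0], [-0.6, 0.0], [1.2, -0.9], [0.9, -0.4], [0.7, -0.8], [1.0, -0.0], [-0.5, -0.8], [0.3, 0.1], [0.9, -0.8], [1.6, -0.2], [-0.4, -3.0], [0.9, -2.8], [-1.2, -1.5], [0.2, -0.8], [-0.5, -0.8], [-0.3, -0.2], [-0.4, -2.4], [1.0, -1.6]]
pad [[ 581.50318978 -206.88727465   20.        ]] bar end [[ 581.63202731 -231.88694267   20.        ]] tray back [[ 581.15028853 -138.41022193   24.        ]]
bystander [749.  18.]
bystander [443.  48.]
bystander [ 752. -139.]
```

```bash
cat > to.py <<'E'
# tool-frame shift and spin to a target in the runner frame, tool z held parallel to runner y
import sys
from h import *
from scipy.spatial.transform import Rotation as R
from plant import telemetry
q=[580.8,-66.9,1.5755]
s=telemetry.get_state(); A=R.from_quat(np.roll(s['tcp_rot'],-1)).as_matrix(); p=np.array(s['tcp_pos'])
c,n=np.cos(q[2]),np.sin(q[2]); B=np.array([[c,-n,0],[n,c,0],[0,0,1]])
print('axes in runner (cols tool x,y,z)\n',(B.T@A).round(3)); print('tcp in runner',(B.T@(p-[q[0],q[1],0])).round(1),'clock',s['clock'],'F runner',(B.T@s['ft_force']).round(1),'j6',s['joint_positions'][5].round(3),'w',s['grip_width'])
if len(sys.argv)>1:
    g=w(q,[float(v) for v in sys.argv[1:4]])[0]; print('shift',(A.T@(g-p)).round(1))
    z=A[:,2]; y=B[:,1]*np.sign(B[:,1]@z); print('spin',np.dot(A[:,0],np.cross(z,y)), 'asin form')
E
python3 to.py -115 0 100
```

```text
axes in runner (cols tool x,y,z)
 [[ 0.002  0.296 -0.955]
 [ 0.    -0.955 -0.296]
 [-1.     0.    -0.002]]
tcp in runner [-526.9  395.8  221.5] clock 0.1 F runner [-0.1 -0.5 -0.3] j6 -0.126 w 87.17738336834216
shift [ 122.1  499.9 -276.2]
spin -0.9553051803042933 asin form
```

Request:
servo_tool --claw '[0, 0, 0, 0, 0, 0, 0, 0, 0, 0]' --pt "0 20 -11" --pt "0 60 -33" --pt "0 105 -58" --pt "0 150 -83" --pt "0 195 -108" --pt "0 240 -133" --pt "0 285 -158" --pt "0 330 -182" --pt "0 375 -207" --pt "0 415 -229" --spin '[-0.06, -0.19, -0.32, -0.45, -0.58, -0.71, -0.84, -0.97, -1.1, -1.22]' --newtons 20

```text
clock: 1.1
tcp_pos: [511.8, -255.3, 222.3]
tcp_rot: [0.707, 0.014, 0.707, -0.014]
ft_force: [0.9, -0.4, 0.4]
grip_width: 15.2
```

```bash
python3 to.py -115 0 45
```

```text
axes in runner (cols tool x,y,z)
 [[ 0.     0.999 -0.045]
 [ 0.    -0.045 -0.999]
 [-1.     0.    -0.   ]]
tcp in runner [-188.1   69.9  222.3] clock 1.1 F runner [-0.4 -0.9  0.4] j6 -0.56 w 15.186440332994357
shift [177.2  76.2  66.5]
spin -0.045451890516002645 asin form
```

Request:
servo_tool --claw '[0, 0, 0, 0, 0, 0, 0, 0, 0, 0]' --pt "0 25 22" --pt "0 55 48" --pt "30 72 63" --pt "65 74 65" --pt "100 74 65" --pt "130 74 65" --pt "145 74 65" --pt "150 74 65" --pt "150 74 65" --pt "150 74 65" --spin '[-0.02, -0.04, -0.05, -0.05, -0.05, -0.05, -0.05, -0.05, -0.05, -0.05]'

```text
clock: 2.1
tcp_pos: [580.4, -186.9, 74.4]
tcp_rot: [0.708, -0.002, 0.706, 0.001]
ft_force: [1.1, 0.8, 0.2]
grip_width: 0.5
```

```bash
python3 to.py -115 0 20; python3 - <<'E'
from plant import snapshot
import cv2,pickle
ims=[]
for n in('scene','wrist'):
    d=snapshot(n); pickle.dump(d,open(n+'1.pkl','wb')); a=d['color']
    ims.append(cv2.resize(a[150:295,250:410],(640,580),interpolation=cv2.INTER_CUBIC) if n=='scene' else cv2.resize(a,None,fx=1,fy=1))
cv2.imwrite('pics/scene1.png',cv2.convertScaleAbs(ims[0],alpha=1.4)); cv2.imwrite('pics/wrist1.png',ims[1])
E
```

```text
axes in runner (cols tool x,y,z)
 [[-0.001  1.    -0.001]
 [-0.003 -0.001 -1.   ]
 [-1.    -0.001  0.003]]
tcp in runner [-120.     0.9   74.4] clock 2.1 F runner [ 0.7 -1.1  0.2] j6 -0.445 w 0.4936376008405776
shift [54.4  5.1  0.8]
spin -0.0008869655042493076 asin form
```

View pics/wrist1.png

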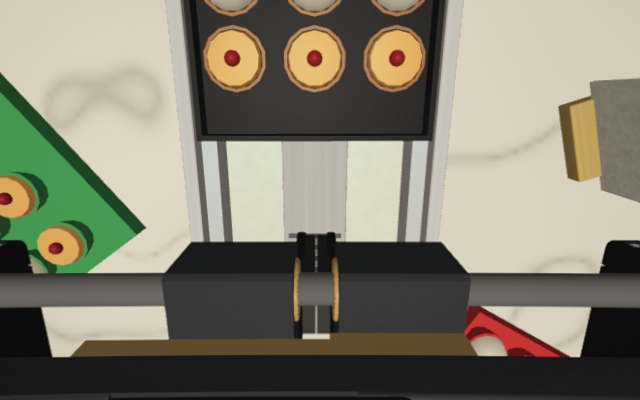

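View pics/scene1.png

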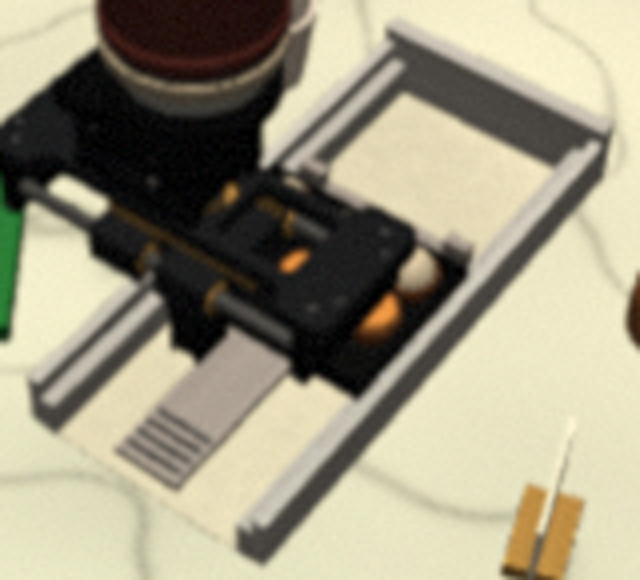

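The wrist view has the shut fingers (column 317) centred on the bar (columns 282–348). The tray's back wall is at row ~139, clear ahead of them. I'll cross-check these with the wrist calibration.

```bash
python3 - <<'E'
from h import *
from scipy.optimize import least_squares
d=pickle.load(open('wrist1.pkl','rb')); q=[580.8,-66.9,1.5755]
for n,u,v,z in(('barL',282,200,20),('barR',348,200,20),('trayback bottomL',199,139,31),('tray back R',434,139,31),('tip',317,236,74)):
    print(n,least_squares(lambda p:(proj(d,w(q,[p[0],p[1],z]))-[u,v]).ravel(),[-80,0]).x.round(1))
E
```

```text
barL [-108.9   22. ]
barR [-109.   -19.5]
trayback bottomL [-69.5  66.9]
tray back R [-69.8 -66.5]
tip [-111.3    0.3]
```

Request:
servo_tool --claw '[0, 0, 0, 0, 0, 0, 0, 0, 0, 0]' --pt "15 0 0" --pt "32 0 0" --pt "45 0 0" --pt "49 0 0" --pt "53 0 0" --pt "56 0 0" --pt "59 0 0" --pt "61 0 0" --pt "63 0 0" --pt "63 0 0" --spin '[0, 0, 0, 0, 0, 0, 0, 0, 0, 0]'

```text
clock: 3.2
tcp_pos: [579.5, -186.3, 9.9]
tcp_rot: [0.707, -0.001, 0.707, 0.001]
ft_force: [-3.0, 1.0, 4.9]
grip_width: 0.5
```

```bash
python3 to.py -115 0 6
```

```text
axes in runner (cols tool x,y,z)
 [[-0.     1.    -0.001]
 [-0.001 -0.001 -1.   ]
 [-1.    -0.     0.001]]
tcp in runner [-119.4    1.9    9.9] clock 3.2 F runner [1.  3.  4.9] j6 -0.445 w 0.46888873933100644
shift [3.9 4.4 1.9]
spin -0.0006816343462787372 asin form
```

Request:
servo_tool --claw '[0, 0, 0, 0, 0, 0, 0, 0, 0, 0]' --pt "1 0 1" --pt "2 0 1" --pt "3 0 1" --pt "4 0 1" --pt "4.5 0 1" --pt "5 0 1" --pt "5 0 1" --pt "5 0 1" --pt "5 0 1" --pt "5 0 1" --spin '[0, 0, 0, 0, 0, 0, 0, 0, 0, 0]'

```text
clock: 4.2
tcp_pos: [580.5, -186.5, 6.2]
tcp_rot: [0.707, -0.002, 0.707, 0.001]
ft_force: [-6.5, 1.8, 12.4]
grip_width: 0.5
```

Request:
servo_tool --claw '[0, 0, 0, 0, 0, 0, 0, 0, 0, 0]' --pt "1 0 0" --pt "1 5 0" --pt "1 11 0" --pt "1 17 0" --pt "1 23 0" --pt "1 28 0" --pt "1 33 0" --pt "1 36 0" --pt "1 39 0" --pt "1 42 0" --spin '[0, 0, 0, 0, 0, 0, 0, 0, 0, 0]'

```text
clock: 5.2
tcp_pos: [583.4, -147.2, 6.4]
tcp_rot: [0.71, -0.003, 0.705, -0.0]
ft_force: [0.9, -8.6, 7.0]
grip_width: 0.6
```

```bash
python3 to.py -80 0 6
```

```text
axes in runner (cols tool x,y,z)
 [[-0.005  1.    -0.001]
 [-0.007 -0.001 -1.   ]
 [-1.    -0.005  0.007]]
tcp in runner [-80.3  -2.2   6.4] clock 5.2 F runner [-8.6 -0.8  7. ] j6 -0.379 w 0.5910625527899674
shift [ 0.3  0.3 -2.2]
spin -0.0006074449149472218 asin form
```

Request:
servo_tool --claw '[0, 0, 0, 0, 0, 0, 0, 0, 0, 0]' --pt "1 0 0" --pt "2 0 -1" --pt "2 3 -1" --pt "2 6 -2" --pt "2 9 -2" --pt "2 12 -2" --pt "2 15 -2" --pt "2 18 -2" --pt "2 21 -2" --pt "2 24 -2" --spin '[0, 0, 0, 0, 0, 0, 0, 0, 0, 0]'

```text
clock: 6.2
tcp_pos: [583.4, -125.5, 6.3]
tcp_rot: [0.711, -0.005, 0.703, -0.002]
ft_force: [1.4, -11.7, 13.4]
grip_width: 0.7
```

```bash
python3 to.py -60 0 6
```

```text
axes in runner (cols tool x,y,z)
 [[-0.009  1.    -0.001]
 [-0.011 -0.001 -1.   ]
 [-1.    -0.009  0.011]]
tcp in runner [-58.6  -2.3   6.3] clock 6.2 F runner [-11.7  -1.4  13.4] j6 -0.343 w 0.7454856099805873
shift [ 0.3 -1.4 -2.3]
spin -0.0007099606830620857 asin form
```

Request:
servo_tool --claw '[0, 0, 0, 0, 0, 0, 0, 0, 0, 0]' --pt "1 2 0" --pt "1 5 0" --pt "1 8 -1" --pt "1 11 -1" --pt "1 14 -1" --pt "1.5 17 -1" --pt "1.5 20 -1" --pt "1.5 23 -1" --pt "1.5 26 -1" --pt "1.5 29 -1" --spin '[0, 0, 0, 0, 0, 0, 0, 0, 0, 0]'

```text
clock: 7.2
tcp_pos: [584.0, -97.7, 6.3]
tcp_rot: [0.712, -0.005, 0.702, -0.002]
ft_force: [0.6, -15.2, 19.6]
grip_width: 0.4
```

```bash
python3 to.py -30 0 6
```

```text
axes in runner (cols tool x,y,z)
 [[-0.011  1.    -0.001]
 [-0.015 -0.001 -1.   ]
 [-1.    -0.011  0.015]]
tcp in runner [-30.8  -3.1   6.3] clock 7.2 F runner [-15.2  -0.5  19.6] j6 -0.296 w 0.44917706285613723
shift [ 0.2  0.8 -3.1]
spin -0.0006910957932372312 asin form
```

Request:
servo_tool --claw '[0, 0, 0, 0, 0, 0, 0, 0, 0, 0]' --pt "0 4 0" --pt "0 8 -1" --pt "0 12 -1" --pt "0 16 -2" --pt "0 20 -2" --pt "0 24 -2" --pt "0 28 -2" --pt "0 32 -2" --pt "0 36 -2" --pt "0 40 -2" --spin '[0, 0, 0, 0, 0, 0, 0, 0, 0, 0]'

```text
clock: 8.2
tcp_pos: [582.2, -57.3, 6.3]
tcp_rot: [0.712, -0.005, 0.702, -0.002]
ft_force: [1.4, -16.4, 19.6]
grip_width: 0.7
```

```bash
python3 to.py 45.5 0 6
```

```text
axes in runner (cols tool x,y,z)
 [[-0.01   1.    -0.   ]
 [-0.015 -0.001 -1.   ]
 [-1.    -0.01   0.015]]
tcp in runner [ 9.6 -1.4  6.3] clock 8.2 F runner [-16.4  -1.4  19.6] j6 -0.229 w 0.6728753487797169
shift [-0.1 35.9 -1.5]
spin -0.0005252923656217207 asin form
```

Request:
servo_tool --claw '[0, 0, 0, 0, 0, 0, 0, 0, 0, 0]' --pt "0 4 0" --pt "0 8 0" --pt "0 12 -1" --pt "0 16 -1" --pt "0 20 -1" --pt "0 24 -1" --pt "0 27 -1" --pt "0 30 -1" --pt "0 32 -1" --pt "0 33 -1" --spin '[0, 0, 0, 0, 0, 0, 0, 0, 0, 0]'

```text
clock: 9.2
tcp_pos: [581.3, -23.9, 6.2]
tcp_rot: [0.713, -0.005, 0.702, -0.002]
ft_force: [1.2, -16.8, 20.6]
grip_width: 0.4
```

```bash
python3 to.py 45.5 0 6
```

```text
axes in runner (cols tool x,y,z)
 [[-0.009  1.    -0.   ]
 [-0.015 -0.    -1.   ]
 [-1.    -0.009  0.015]]
tcp in runner [43.  -0.7  6.2] clock 9.2 F runner [-16.8  -1.1  20.6] j6 -0.173 w 0.3642248853276878
shift [ 0.2  2.5 -0.7]
spin -0.00037605896835745496 asin form
```

Request:
servo_tool --claw '[0, 0, 0, 0, 0, 0, 0, 0, 0, 0]' --pt "0 0.5 0" --pt "0 1 0" --pt "0 1.5 0" --pt "0 2 0" --pt "0 2.5 0" --pt "0 3 0" --pt "0 3.5 0" --pt "0 4 0" --pt "0 4 0" --pt "0 4 0" --spin '[0, 0, 0, 0, 0, 0, 0, 0, 0, 0]'

```text
clock: 10.2
tcp_pos: [581.3, -22.2, 6.3]
tcp_rot: [0.712, -0.006, 0.702, -0.003]
ft_force: [1.7, -24.8, 19.8]
grip_width: 0.8
```

```bash
python3 to.py 45.5 0 6; python3 - <<'E'
from plant import snapshot
import cv2
t=snapshot('top')['color'][155:245,225:345]; s=snapshot('scene')['color'][150:240,300:420]
cv2.imwrite('pics/home1.png',cv2.convertScaleAbs(cv2.resize(cv2.hconcat([t,s]),None,fx=3.3,fy=3.3,interpolation=cv2.INTER_CUBIC),alpha=1.5))
E
```

```text
axes in runner (cols tool x,y,z)
 [[-0.012  1.    -0.   ]
 [-0.015 -0.    -1.   ]
 [-1.    -0.012  0.015]]
tcp in runner [44.7 -0.7  6.3] clock 10.2 F runner [-24.8  -1.6  19.8] j6 -0.166 w 0.8158148857022318
shift [ 0.3  0.8 -0.7]
spin -0.00045424986365061933 asin form
```

View pics/home1.png

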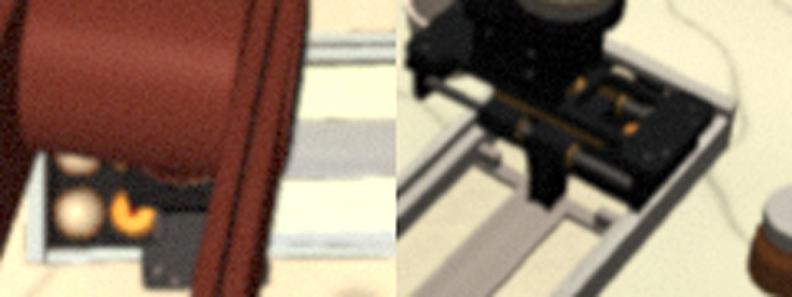

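The push stalled at tip x ≈ 44.7 as the force rose from 17 to 25 N. The top view (left half) shows the tray's dark front against the end wall, and the scene view (right half) shows the teeth behind the tray. I'll back off with the bar still held down, then lift.

Request:
servo_tool --claw '[0, 0, 0, 0, 0, 0, 0, 0, 0, 0]' --pt "0 -3 0" --pt "0 -7 0" --pt "0 -12 0" --pt "0 -17 0" --pt "0 -20 0" --pt "0 -20 0" --pt "-3 -20 0" --pt "-7 -20 0" --pt "-11 -20 0" --pt "-15 -20 0" --spin '[0, 0, 0, 0, 0, 0, 0, 0, 0, 0]'

```text
clock: 11.3
tcp_pos: [575.9, -34.5, 16.6]
tcp_rot: [0.709, -0.002, 0.705, 0.001]
ft_force: [1.9, 0.3, 3.4]
grip_width: 0.4
```

Request:
servo_tool --claw '[0, 0, 0, 0, 0, 0, 0, 0, 0, 0]' --pt "-5 0 0" --pt "-12 0 0" --pt "-25 0 0" --pt "-45 0 0" --pt "-70 0 0" --pt "-100 -20 0" --pt "-130 -50 0" --pt "-150 -90 0" --pt "-160 -130 0" --pt "-160 -170 0" --spin '[0, 0, 0, 0, 0, 0, 0, 0, 0, 0]'

```text
clock: 12.3
tcp_pos: [574.8, -206.1, 177.9]
tcp_rot: [0.708, -0.002, 0.706, 0.001]
ft_force: [0.5, 0.4, -0.2]
grip_width: 0.3
```

Request:
servo_tool --claw '[0, 0, 0, 0, 0, 0, 0, 0, 0, 0]' --pt "0 -40 0" --pt "0 -80 0" --pt "0 -120 0" --pt "0 -160 0" --pt "0 -200 0" --pt "0 -230 0" --pt "0 -250 0" --pt "0 -250 0" --pt "0 -250 0" --pt "0 -250 0" --spin '[0, 0, 0, 0, 0, 0, 0, 0, 0, 0]'

```text
clock: 13.3
tcp_pos: [575.3, -452.9, 174.9]
tcp_rot: [0.707, -0.001, 0.707, 0.002]
ft_force: [0.4, 0.8, -0.2]
grip_width: 0.6
```

```bash
python3 to.py; python3 - <<'E'
from plant import snapshot
import cv2,pickle
im=[]
for n,a,b in(('top',(155,245),(225,345)),('scene',(150,240),(300,420))):
    d=snapshot(n); pickle.dump(d,open(n+'2.pkl','wb')); im.append(d['color'][a[0]:a[1],b[0]:b[1]]); cv2.imwrite(f'pics/{n}2.png',d['color'])
cv2.imwrite('pics/home2.png',cv2.convertScaleAbs(cv2.resize(cv2.hconcat(im),None,fx=3.3,fy=3.3,interpolation=cv2.INTER_CUBIC),alpha=1.5))
E
```

```text
axes in runner (cols tool x,y,z)
 [[ 0.001  1.     0.   ]
 [ 0.001  0.    -1.   ]
 [-1.     0.001 -0.001]]
tcp in runner [-385.9    7.4  174.9] clock 13.3 F runner [ 0.8 -0.4 -0.2] j6 -0.779 w 0.5734567941870676
```

View pics/home2.png

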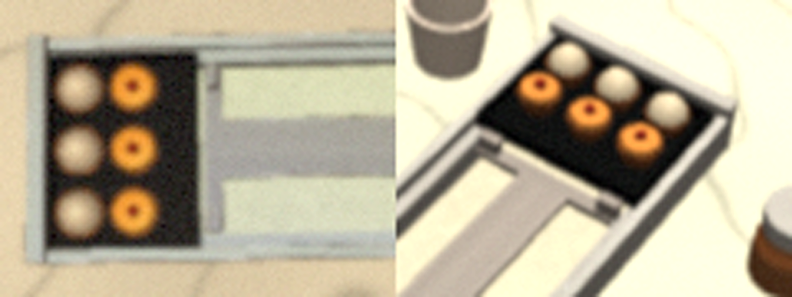

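View pics/top2.png

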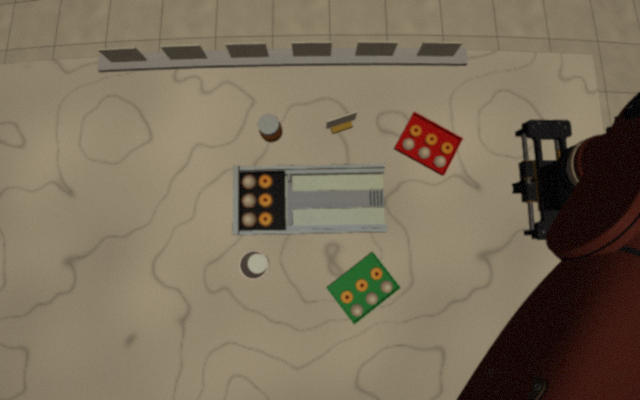

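The tray sits flush against the end wall (crop columns 47–199), with the teeth just behind it. The jar, card and cup are where they started. I'll do a numeric check of the tray's x and of the bar being up before handing in.

```bash
python3 - <<'E'
from h import *
import cv2
from scipy.optimize import least_squares
d=pickle.load(open('top2.pkl','rb')); q=[580.8,-66.9,1.5755]
for n,u,v,z in(('tray back',199,150,38),('tray front',47,150,38),('wall inner top',46,240,46)):
    print(n,least_squares(lambda p:(proj(d,w(q,[p[0],p[1],z]))-[225+(u+.5)/3.3-.5,155+(v+.5)/3.3-.5]).ravel(),[80,0]).x.round(1))
for n,(y0,y1,x0,x1) in(('top',(186,212,360,390)),('scene',(245,280,272,305))):
    a,b=[pickle.load(open(n+k+'.pkl','rb'))['color'].astype(np.float32).mean(2)[y0:y1,x0:x1] for k in('','2')]
    print(n,'bar end shift px',cv2.phaseCorrelate(a,b,cv2.createHanningWindow(a.shape[::-1],cv2.CV_32F)),'| expected if 14 mm down:',(proj(d if n=='top' else pickle.load(open('scene2.pkl','rb')),w(q,[-150,0,6]))-proj(d if n=='top' else pickle.load(open('scene2.pkl','rb')),w(q,[-150,0,20]))).round(1))
E
```

```text
tray back [54.7  3.8]
tray front [155.1   1.9]
wall inner top [153.8  61.5]
top bar end shift px ((-0.09902387110439648, 0.6081674303081552), 0.9626302901609445) | expected if 14 mm down: [[-1.   0.7]]
scene bar end shift px ((0.1228433089805776, 0.056704504286265944), 0.9939364901295414) | expected if 14 mm down: [[0.2 4.1]]
```

```bash
python3 -c "
from plant import job,telemetry
print(job.close_job()); print(telemetry.get_state()['clock'])"
```

```text
the job is handed in; nothing more can be done
None
the job is handed in; nothing more can be done
```

The tray is home against the end wall, the stop bar is back up behind it, and the job is handed in; no verdict was given. I pressed the bar fully down with the shut fingers (tip about 6 mm above the table). I then ran along it, pushing the tray until it stalled at the wall, with the push force rising from 17 to 25 N. Still holding the bar down, I backed off, let it rise and moved clear. The arm was clear at 13.3 s.

**Last checks**
- **Tray position:** the back wall measures x ≈ 54.7 mm and the front ≈ 155.1 mm in the runner frame. The centre is therefore about 104.9 mm, against 105 for home.
- **Stop bar:** in the scene camera the bar's end is within 0.15 px of where it started. A bar held fully down would show a shift of about 4 px, so it is up.
- **Bystanders:** the jar, card and cup look unmoved in the pictures; I did not measure them.
- **Contact:** the wrist force is about 1 N or less, at noise level, so the robot touches nothing.

**Disagreements**
- **Bar in the top camera:** it showed a 0.6 px shift at the bar end along the image rows but almost none along the columns. A bar down would shift both, and this view is weak for height, so I went by the scene camera.
- **Press force:** it fell to about 7 N just as the fingers reached the tray, before it was over the teeth. I raised it to 13–20 N for the rest of the push.

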